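# Start the orbital shaker from its keys

### The job

Start the dish shaker from the keys on its front panel: press the yellow key, then the blue key, then the green key, one at a time, each fully down and let fully up again before the next. Do not press the red key, and leave all the keys up at the end.

Things in the scene. Friction and masses are not known exactly. Their poses are not given: they have to be found in the camera images.
- key_yellow_top (a point): Yellow spring key with one black bar (clears the old settings). Point: centre of the top of its 30 x 30 mm square cap, sinking with it; z up, y along the row, x to the back. The cap stands 12 mm above the flat panel (its top 62 mm above the bench) in a 38 mm square black rim 4 mm high. It sinks 6 mm straight down: spring 1.2 N at first, 4 N at the stop; it springs back.
- key_blue_top (a point): Blue spring key with two white bars (calls up the stored programme). Point: centre of the top of its 30 x 30 mm square cap, sinking with it; z up, y along the row, x to the back. Made like the yellow key. The four keys stand in one straight row in any order, 50 mm apart centre to centre, on the front panel of a white flat-bed shaker (200 x 250 mm).
- key_green_top (a point): Green spring key with a white triangle (starts the shaker). Point: centre of the top of its 30 x 30 mm square cap, sinking with it; z up, y along the row, x to the back. Made like the yellow key. Behind the row, the shaker's platform with two dishes begins 50 mm from the cap centres and reaches 34 mm above the panel.
- key_red_top (a point): Red spring key with a white square (stops the shaker; to be left alone). Point: centre of the top of its 30 x 30 mm square cap, sinking with it; z up, y along the row, x to the back. Made like the yellow key, and in the same row.

How it is judged:
By the outcome, as a careful person would: the job done as asked, in the order asked, and still so for the second after the job is handed in, with the robot touching nothing.
It also fails if it takes over 35 s, if anything falls off the work surface, if the arm or the gripper's body presses on something with over 40 N, if the wrist force passes 120 N, or if a joint passes its speed limit or range.

### The arm

A 6-joint arm with a two-finger parallel gripper is mounted at the origin on a cart in front of the work surface, level with it; the furniture and walls round the work are solid. World frame = base frame: x ahead of the robot, y to its left, z up, the work surface at z = 0. Lengths are in m, angles in degrees, forces in N, time in s.
With the tool pointing down it reaches from about 0.25 to 0.725 m from the base axis. Payload 9.7 kg.
Tool frame: the origin (TCP) lies midway between the tips of the shut fingers; the grasp point (between the pads) lies 19 mm behind it; z points along the fingers, y is the direction in which the jaws open and shut (so a half turn about z gives the same grasp; the last joint's range is limited). The gripper opens to 85 mm and grips with 20 to 120 N. Pads are 22 mm wide; open, the fingers measure 114 mm over their backs; the gripper's body (76 mm by 85 mm) begins 54 mm behind the grasp point. The pads swing forward as they close: fully open they stand 13 mm farther back than shut.
Start: joints at [-74.771, 4.979, 10.078, 95.1, 0, 90], TCP at [0.144, -0.531, 0.231] pointing down, gripper open.
Joint ranges: [-179.16, 179.16], [-48.56, 103.87], [-65.8, 70.77], [-126.05, 130.52], [-82.76, 87.17], [-180, 180]. Speed limits (degrees/s): [127.2, 127.2, 147.25, 180, 180, 180].

### API

Orientations are given as [roll, pitch, yaw] about the fixed x, y, z axes, in that order (R = Rz(yaw) Ry(pitch) Rx(roll)).
In Python, from workcell import get_obs, camera, get_calibration, job_done gives the robot as it stands.
- The arm moves only by the tool play_rows, never from a script. Its argument "commands" is text: rows parted by semicolons, each of 5 numbers parted by spaces: the opening, from 0 (shut) to 1 (fully open), then the shift along the world's x, y, z in mm, then the turn about the world's z in degrees. A call has 1 to 10 rows; each row is the pose to reach, as a shift and turn from the pose commanded when the call began; what a row does not reach only later rows make up. A row lasts 1/12 s, in which the tool goes at most 41.7 mm and 7.16 degrees, less where a joint would pass 70% of its speed; a pose out of reach is approached as far as the arm can. A call with a gripper value outside its range is refused whole. The fingers move at their own pace and stop on an object; "force" is the grip in N (left out, the last holds). Time passes only in rows, so rows that repeat a pose let the fingers close. It gives the time, the measured TCP pose, the force and the opening at its end, in the units of the state.
- get_obs(): the state, without advancing time (a new reading comes with each control period).
- camera(name): name is "scene" or "top"; returns the picture (384x512x3 uint8, red, green, blue); there is no depth.
- get_calibration(name): a dict with "fx", "fy", "cx", "cy" (pixels), "eye" and "attitude" of the camera in the world. Camera axes: x right, y down, z forward; pixel columns grow to the right and rows downward; lengths in m; the calibration is good to about 2 mm. A picture is of the moment at which its call begins. get_calibration takes no time and is no camera call.
- job_done(): hands the job in, once; it reports no verdict.
The state is a dict: "time": time; "q": joint angles; "qd": joint speeds; "joint_efforts": joint torques, N m; "ee_pos": TCP position; "tcp_rot": TCP orientation; "wrist_force": force on the tool from outside, world axes, zero at the start; "torque": the same for the moment, N m; "opening": finger opening in m.
Only numpy, scipy, OpenCV 4.12 (cv2) and the standard library are available. Lean on these libraries where they do the work, as an engineer would, in place of code of your own. Each camera call takes 0.05 s, during which the arm holds its last target.

## Working session

There is one attempt and no reset: what is moved stays moved. The work goes in short steps, Python scripts to look and compute and a tool call to move; the robot and the scene stay as the last step left them, time stands still between calls to the robot, and variables do not carry over. Pictures are saved under pics/ and viewed, and the job is handed in when it is done.

Besides the shell and the picture viewer there is one more tool, called after ">>>" in YAML: its name, and indented under it one key for each argument. play_rows: Moves the arm, as the interface text tells. Its arguments: {"type":"object","properties":{"commands":{"type":"string"},"force":{"type":"number"}},"required":["commands"]}

```bash
mkdir -p pics; python3 - <<'E'
from workcell import *
import cv2
for n in("top","scene"):
    cv2.imwrite(f"pics/{n}0.png",camera(n)[:,:,::-1]); print(get_calibration(n))
print(get_obs())
E
```

```text
{'fx': 386.18144955872594, 'fy': 386.18144955872594, 'cx': 257.6121979854758, 'cy': 189.27463574016554, 'eye': array([0.46150005, 0.22572335, 0.95852495]), 'attitude': array([-175.1390854 ,   -1.23781243,  -89.00925107])}
{'fx': 500.00029718842944, 'fy': 500.00029718842944, 'cx': 268.22888588279085, 'cy': 191.98237871284516, 'eye': array([ 0.15796603, -0.36772549,  0.54094229]), 'attitude': array([-120.93952837,    0.16671892,  -34.42185123])}
{'time': 0.1, 'q': array([-7.47696759e+01,  5.00833466e+00,  1.00380769e+01,  9.50997219e+01,
        1.05296281e-03,  9.00006147e+01]), 'qd': array([ 0.16763474,  0.02563415,  0.04187817,  0.04586095,  0.15603656,
       -0.00706578]), 'joint_efforts': array([-2.41214448e-04, -5.21560371e+01,  4.65653908e+01,  1.61048945e-02,
       -2.57916406e-05,  2.53522165e-05]), 'ee_pos': array([ 0.14443428, -0.5304767 ,  0.23064205]), 'tcp_rot': array([-1.79930020e+02, -1.05221122e-03,  1.52297081e+01]), 'wrist_force': array([-0.35223166, -0.09657249,  0.28015159]), 'torque': array([ 0.04767231,  0.01467918, -0.00963639]), 'opening': 0.08516479971658832}
```

View pics/top0.png

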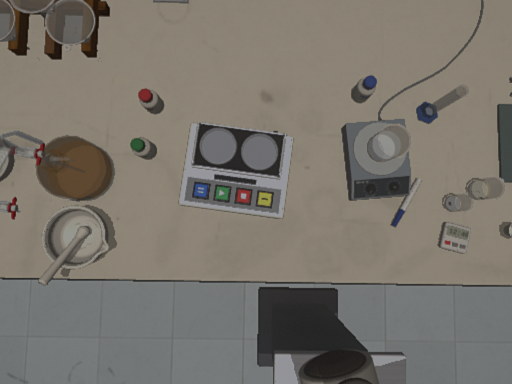

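View pics/scene0.png

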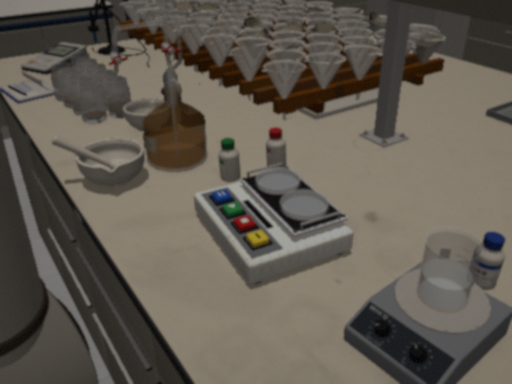

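The top view shows the row from left to right: blue (201,190), green (222,193), red (243,196), yellow (264,199). The scene view shows the same order: (221,196), (233,209), (245,223), (259,239). Next I'll turn these into positions using both cameras.

```bash
cat > h.py <<'E'
import numpy as np,cv2
from scipy.spatial.transform import Rotation as Ro
from workcell import *
def ray(n,u,v):
    c=get_calibration(n);R=Ro.from_euler('xyz',c['attitude'],degrees=True).as_matrix()
    return c['eye'],R@np.array([(u-c['cx'])/c['fx'],(v-c['cy'])/c['fy'],1])
def onz(n,u,v,z):
    e,d=ray(n,u,v);return e+d*(z-e[2])/d[2]
E
python3 - <<'E'
from h import *
seeds={'top':dict(b=(201,190),g=(222,193),r=(243,196),y=(264,199)),'scene':dict(b=(221,196),g=(233,209),r=(245,223),y=(259,239))}
for n in seeds:
    im=cv2.imread(f"pics/{n}0.png");hsv=cv2.cvtColor(im,cv2.COLOR_BGR2HSV)
    H=dict(b=(105,128),g=(50,90),r=(170,185),y=(22,35))
    P=[]
    for k,(u,v) in seeds[n].items():
        h=hsv[:,:,0].astype(int); lo,hi=H[k]
        m=((h>=lo)&(h<=hi)|((h+180>=lo)&(h+180<=hi)))&(hsv[:,:,1]>110)&(hsv[:,:,2]>60)
        w=np.zeros_like(m);w[v-13:v+14,u-16:u+17]=1
        m=(m&w).astype(np.uint8)
        c=max(cv2.findContours(m,cv2.RETR_EXTERNAL,cv2.CHAIN_APPROX_NONE)[0],key=cv2.contourArea)
        r=cv2.minAreaRect(c); hull=cv2.moments(cv2.convexHull(c))
        uv=hull['m10']/hull['m00'],hull['m01']/hull['m00']
        p=onz(n,*uv,.062);P.append(p);print(n,k,np.round(r[0],1),np.round(r[1],1),np.round(uv,1),np.round(p,4))
    P=np.array(P);print(np.linalg.norm(np.diff(P,axis=0),axis=1), np.degrees(np.arctan2(*(P[0]-P[-1])[[1,0]])))
for n in seeds:
    im=cv2.imread(f"pics/{n}0.png")
    c=im[170:225,175:295] if n=='top' else im[175:260,200:290]
    cv2.imwrite(f"pics/crop_{n}.png",cv2.resize(c,None,fx=6,fy=6,interpolation=cv2.INTER_CUBIC))
E
```

```text
top b [200.4 189.7] [12.6 12.9] [200.4 189.6] [0.5348 0.3405 0.062 ]
top g [221.7 192.6] [12.  11.7] [221.9 192.7] [0.5284 0.2904 0.062 ]
top r [243.  195.5] [13. 12.] [243.  195.6] [0.5227 0.2414 0.062 ]
top y [264.3 198.5] [12.6 13.3] [264.3 198.5] [0.5169 0.1917 0.062 ]
[0.05046919 0.04940305 0.05003392] 83.15253271819363
scene b [221.1 195.6] [10.1 17.6] [221.1 195.4] [0.5301 0.3315 0.062 ]
scene g [232.4 207.7] [10.7 18.7] [231.8 207.6] [0.525  0.2844 0.062 ]
scene r [244.1 221.7] [13.9 19.3] [243.9 221.9] [0.5189 0.2344 0.062 ]
scene y [257.1 237.8] [15.5 21.2] [257.2 237.8] [0.5123 0.1834 0.062 ]
[0.04733872 0.05045029 0.05134866] 83.14973024216073
```

View pics/crop_top.png

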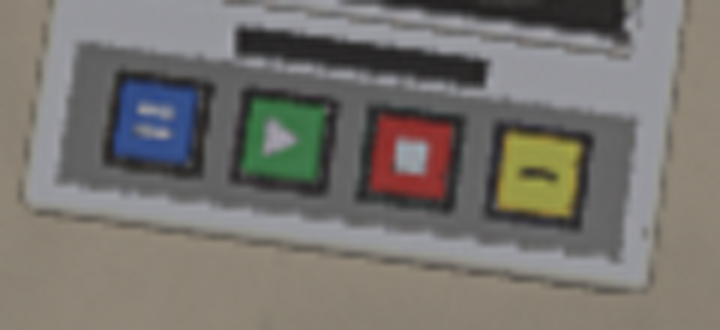

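The top view is the cleaner measurement: its 50 mm spacing checks out, while the scene view also picks up the front faces of the caps. The row lies at 83.2°. I'll shut the gripper, turn it +68° so the fingers line up with the row, and travel high to above yellow.

>>> play_rows:
  commands: "0 186 361 0 34;0 186 361 0 34;0 186 361 0 34;0 186 361 0 34;0 186 361 0 34;0 186 361 0 34;0 186 361 0 34;0 186 361 0 34;0 186 361 0 34;0 186 361 0 34"
  force: 60

```text
time: 0.93
ee_pos: [0.3309, -0.1671, 0.2313]
tcp_rot: [180.0, -0.0, 49.3]
wrist_force: [1.0, 0.3, -0.0]
opening: -0.0004
```

>>> play_rows:
  commands: "0 186 361 0 34;0 186 361 0 34;0 186 361 0 34;0 186 361 0 34;0 186 361 0 34;0 186 361 0 34;0 186 361 0 34;0 186 361 0 34;0 186 361 0 34;0 186 361 0 34"

```text
time: 1.77
ee_pos: [0.5171, 0.1944, 0.2304]
tcp_rot: [-180.0, 0.0, 83.3]
wrist_force: [0.7, 0.9, -0.3]
opening: 0.0001
```

>>> play_rows:
  commands: "0 0 0 -40 0;0 0 0 -80 0;0 0 0 -120 0;0 0 0 -140 0;0 0 0 -150 0;0 0 0 -150 0;0 0 0 -150 0;0 0 0 -150 0"

```text
time: 2.43
ee_pos: [0.5175, 0.1916, 0.0834]
tcp_rot: [179.9, -0.1, 83.2]
wrist_force: [0.6, 0.7, 0.2]
opening: -0.0001
```

```bash
python3 - <<'E'
from h import *
for n,s in(("top",(170,225,175,295)),("scene",(150,260,180,290))):
    im=camera(n)[:,:,::-1]; c=im[s[0]:s[1],s[2]:s[3]]
    cv2.imwrite(f"pics/hover_{n}.png",cv2.resize(c,None,fx=5,fy=5,interpolation=cv2.INTER_CUBIC))
o=get_obs();print(o['time'],o['ee_pos'],o['tcp_rot'],o['wrist_force'])
E
```

```text
2.5333 [0.51752607 0.19163408 0.08335364] [ 1.79841268e+02 -8.16982255e-02  8.32223092e+01] [0.50512768 0.37369173 0.47571134]
```

View pics/hover_scene.png

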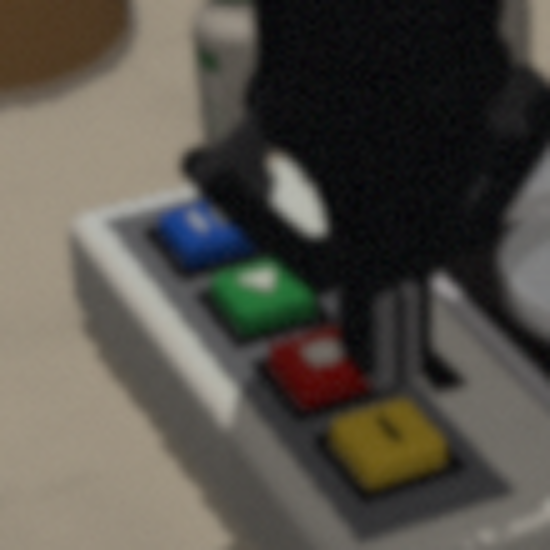

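View pics/hover_top.png

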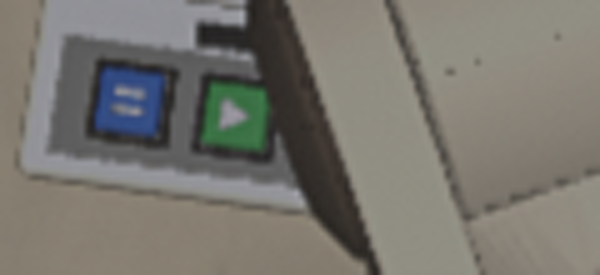

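```bash
python3 - <<'E'
from h import *
print("tip",onz('scene',260,227,.083),"cap",onz('scene',180+390/5,150+432/5,.062))
E
```

```text
tip [0.5165172  0.18107593 0.083     ] cap [0.51558067 0.18596087 0.062     ]
```

>>> play_rows:
  commands: "0 0 0 -8 0;0 0 0 -16 0;0 0 0 -18 0;0 0 0 -20 0;0 0 0 -22 0;0 0 0 -22 0"

```text
time: 3.03
ee_pos: [0.5162, 0.1912, 0.059]
tcp_rot: [-180.0, 0.0, 83.2]
wrist_force: [-0.9, -0.4, 2.0]
opening: 0.0
```

Contact matches the spring: 2 N at about 3 mm down. Now I'll press to the stop.

>>> play_rows:
  commands: "0 0 0 -1 0;0 0 0 -2 0;0 0 0 -3 0;0 0 0 -4 0;0 0 0 -4 0;0 0 0 -4 0"

```text
time: 3.53
ee_pos: [0.5166, 0.1913, 0.056]
tcp_rot: [180.0, -0.0, 83.2]
wrist_force: [-3.3, -2.0, 8.8]
opening: 0.0002
```

That's 8.8 N at z = 0.056, so the key is on its stop. I'll take a quick look, then release.

```bash
python3 - <<'E'
from h import *
im=camera("scene")[:,:,::-1]; c=im[150:260,180:290]
cv2.imwrite("pics/press_y.png",cv2.resize(c,None,fx=5,fy=5,interpolation=cv2.INTER_CUBIC))
E
```

```text
(no output)
```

View pics/press_y.png

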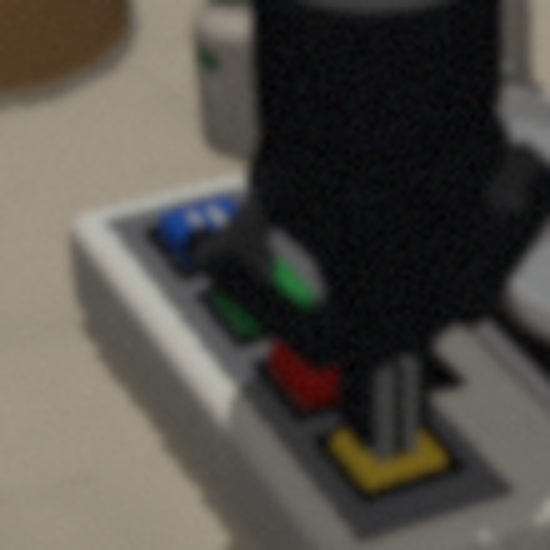

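>>> play_rows:
  commands: "0 0 0 10 0;0 0 0 30 0;0 0 0 45 0;0 0 0 45 0;0 18 149 45 0;0 18 149 45 0;0 18 149 45 0;0 18 149 45 0;0 18 149 45 0;0 18 149 45 0"

```text
time: 4.42
ee_pos: [0.534, 0.3415, 0.099]
tcp_rot: [-179.9, 0.1, 83.4]
wrist_force: [0.3, -0.6, 0.2]
opening: -0.0002
```

>>> play_rows:
  commands: "0 0 0 -20 0;0 0 0 -30 0;0 0 0 -38 0;0 0 0 -40 0;0 0 0 -42 0;0 0 0 -42 0"

```text
time: 4.92
ee_pos: [0.5345, 0.3398, 0.0586]
tcp_rot: [180.0, 0.0, 83.2]
wrist_force: [-1.5, -1.0, 2.4]
opening: -0.0001
```

The picture shows the fingers in the middle of the yellow cap, which is sunk to its rim at about crop (395,455), and clear of red. The tool is now on blue, so I'll press it fully.

>>> play_rows:
  commands: "0 0 0 -1 0;0 0 0 -2 0;0 0 0 -3 0;0 0 0 -4 0;0 0 0 -4 0;0 0 0 -4 0"

```text
time: 5.42
ee_pos: [0.5349, 0.3403, 0.056]
tcp_rot: [179.9, -0.0, 83.2]
wrist_force: [-2.7, -5.0, 10.8]
opening: 0.0001
```

```bash
python3 - <<'E'
from h import *
im=camera("scene")[:,:,::-1]; c=im[150:260,180:290]
cv2.imwrite("pics/press_b.png",cv2.resize(c,None,fx=5,fy=5,interpolation=cv2.INTER_CUBIC))
o=get_obs();print(o['ee_pos'],o['wrist_force'])
E
```

```text
[0.5348885  0.34030948 0.05594694] [-2.9871863  -4.9938716  11.73749169]
```

View pics/press_b.png

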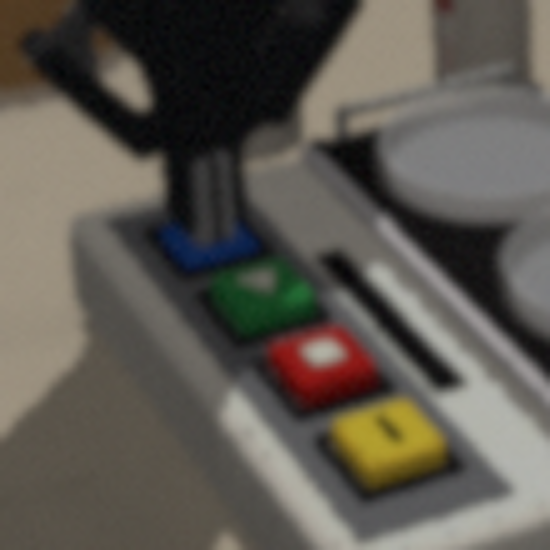

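Blue is fully down at crop (210,248), with 11 N at z = 0.056. Yellow is back up at (390,440), and red and green are up too. I'll release and move to green.

>>> play_rows:
  commands: "0 0 0 10 0;0 0 0 30 0;0 0 0 45 0;0 0 0 45 0;0 -6 -50 45 0;0 -6 -50 45 0;0 -6 -50 45 0;0 -6 -50 45 0"

```text
time: 6.13
ee_pos: [0.5285, 0.2901, 0.099]
tcp_rot: [-180.0, -0.0, 83.2]
wrist_force: [0.3, 0.5, 0.1]
opening: 0.0
```

>>> play_rows:
  commands: "0 0 0 -20 0;0 0 0 -30 0;0 0 0 -38 0;0 0 0 -40 0;0 0 0 -42 0;0 0 0 -42 0"

```text
time: 6.63
ee_pos: [0.5282, 0.2907, 0.0574]
tcp_rot: [-180.0, -0.0, 83.3]
wrist_force: [-2.0, -0.1, 4.3]
opening: 0.0
```

>>> play_rows:
  commands: "0 0 0 -1 0;0 0 0 -2 0;0 0 0 -3 0;0 0 0 -4 0;0 0 0 -4 0;0 0 0 -4 0"

```text
time: 7.13
ee_pos: [0.5287, 0.2907, 0.0558]
tcp_rot: [179.9, -0.1, 83.2]
wrist_force: [-7.9, -2.3, 17.4]
opening: -0.0003
```

```bash
python3 - <<'E'
from h import *
im=camera("scene")[:,:,::-1]; c=im[150:260,180:290]
cv2.imwrite("pics/press_g.png",cv2.resize(c,None,fx=5,fy=5,interpolation=cv2.INTER_CUBIC))
o=get_obs();print(o['ee_pos'],o['wrist_force'])
E
```

```text
[0.52873415 0.29072602 0.05582226] [-7.83775097 -1.60525189 17.34107245]
```

View pics/press_g.png

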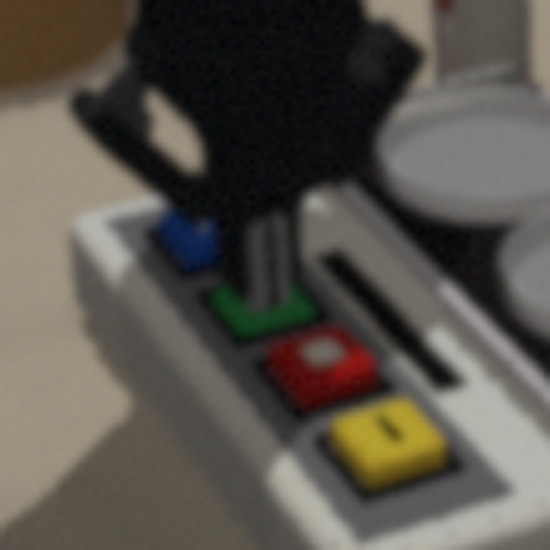

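Green is down at crop (265,310) with 17 N, well past the 4 N stop force. The others are up. I'll lift clear.

>>> play_rows:
  commands: "0 0 0 10 0;0 0 0 40 0;0 0 0 80 0;0 0 0 120 0;0 0 0 160 0;0 0 0 160 0;0 -120 -200 160 0;0 -120 -200 160 0;0 -120 -200 160 0;0 -120 -200 160 0"

```text
time: 8.02
ee_pos: [0.4418, 0.1461, 0.213]
tcp_rot: [180.0, 0.0, 83.3]
wrist_force: [-0.2, -0.6, 1.3]
opening: 0.0001
```

>>> play_rows:
  commands: "0 -40 -100 0 0;0 -40 -100 0 0;0 -40 -100 0 0;0 -40 -100 0 0;0 -40 -100 0 0;0 -40 -100 0 0"

```text
time: 8.52
ee_pos: [0.4032, 0.0476, 0.2135]
tcp_rot: [179.9, -0.0, 83.2]
wrist_force: [-0.5, -0.4, 0.4]
opening: 0.0003
```

```bash
python3 - <<'E'
from h import *
im=camera("scene")[:,:,::-1]; c=im[150:260,180:290]
cv2.imwrite("pics/end.png",cv2.resize(c,None,fx=5,fy=5,interpolation=cv2.INTER_CUBIC))
o=get_obs();print(o['time'],o['ee_pos'],o['wrist_force'],o['qd'])
E
```

```text
8.5667 [0.40317324 0.04791154 0.21335224] [-0.35612784 -0.05976736  0.45488406] [ 0.68583157  0.57924611  0.08750684  0.13223254 -0.09284171 -0.13989324]
```

View pics/end.png

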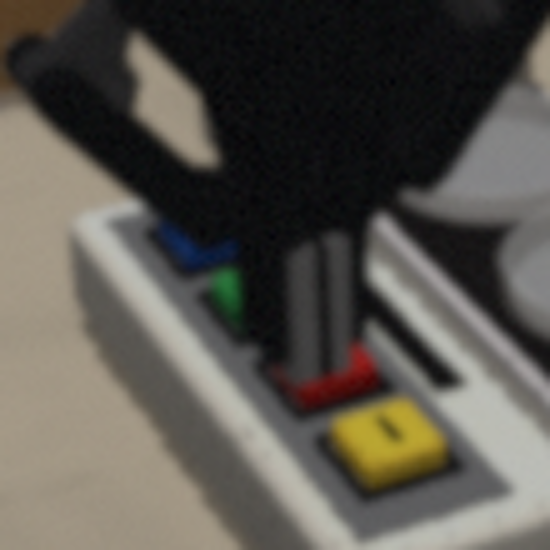

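The arm is 0.21 m up and only blocks the line of sight to the keys. I'll move it aside for a clear last look.

>>> play_rows:
  commands: "0 -60 -160 20 0;0 -60 -160 20 0;0 -60 -160 20 0;0 -60 -160 20 0;0 -60 -160 20 0;0 -60 -160 20 0;0 -60 -160 20 0;0 -60 -160 20 0"

```text
time: 9.23
ee_pos: [0.3434, -0.1114, 0.2329]
tcp_rot: [-180.0, -0.0, 83.3]
wrist_force: [0.4, -0.9, 0.3]
opening: 0.0003
```

```bash
python3 - <<'E'
from h import *
a=camera("scene")[150:260,180:290,::-1];b=camera("top")[170:225,175:295,::-1]
a=cv2.resize(a,(400,400),interpolation=cv2.INTER_CUBIC);b=cv2.resize(b,(400,183),interpolation=cv2.INTER_CUBIC)
c=np.zeros((400,800,3),np.uint8);c[:,:400]=a;c[:183,400:]=b
cv2.imwrite("pics/end2.png",c)
o=get_obs();print(o['time'],o['ee_pos'],o['wrist_force'])
E
```

```text
9.3333 [ 0.34330625 -0.11129066  0.23295149] [0.02746018 0.424138   1.05602586]
```

View pics/end2.png

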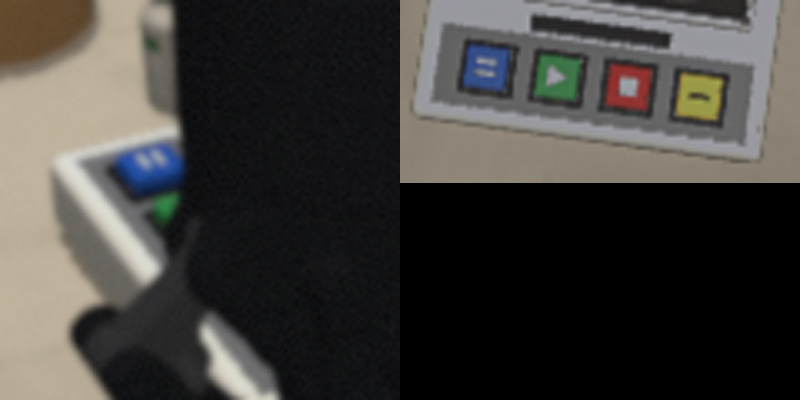

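The top view shows all four caps looking as they did at the start. The scene view shows blue raised again, but the arm still hides most of the row. The robot is well clear, so I'll hand the job in.

```bash
python3 -c "
from workcell import *
print(job_done())"
```

```text
the job is handed in; nothing more can be done
None
```

I pressed yellow, then blue, then green with the shut fingertips, lifting 45 mm or more clear after each one. I handed the job in at about 9.3 s, with the arm well away from the shaker.

- **Presses:** each key was driven to its stop. The tool read about z = 0.056 m each time, with 8.8 N on yellow, 11 N on blue and 17 N on green, against 4 N at the stop. The pictures showed each cap sunk to its rim.
- **Red key:** it was never touched and stood up in the pictures taken during the blue and green presses.
- **Keys at the end:** the final top view looks the same as at the start, and the wrist force was about zero. In the final scene view the arm hid most of the row, so that view confirmed only that blue was up. That green came back up rests on the top view alone, which shows height poorly.
- **Disagreement between cameras:** the scene camera put the keys about 5–9 mm off from the top camera, mainly in y. I used the top camera, and the press pictures showed the fingertips well within each cap.

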